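Isolate the spark trap and draw its tray with the key

TASK

Pull the isolator key straight up out of its sprung socket, then use that key as a hook: lower its blade into the finger hole of the spark trap's tray until its collar rests on the tongue, and draw the tray all the way out to its stop. Leave the key standing in the finger hole and let go. Move the tray with the key only, never with the gripper or arm, and leave the other things on the bench where they lie.

Things in the scene. Friction and masses are not known exactly. Their poses are not given: they have to be found in the camera images.
- key_grip (a point): Centre of the grip of the key, a loose upright plug 113 mm tall, 160 g. Top: black grip plate 46 (x) by 16 (y) by 55 mm high; below it a steel collar plate 60 by 56 by 8 mm; below that the blade. x lies along the grip plate, y across it, z up. This point is 36 mm above the collar's underside, 28 mm above its top. At the start the key is fully in the isolator's socket, collar on its top.
- key_tip (a point): Centre of the bottom end of the key's steel blade, 86 mm below key_grip; axes as the key's. The blade is 18 (x) by 16 (y) mm and 50 mm long below the collar's underside, with a notch in its +y side that the isolator's sprung slide sits in.
- isolator: Fixed grey socket block 78 by 80 by 64 mm high on a 110 by 100 mm foot plate; origin on the bench under the socket. On its +y side a sprung slide with a 24 mm black knob reaches 76 mm out, 40 mm up; it gives way by itself as the key is pulled straight up (some 8 to 20 N over the first 10 mm, then a light drag of about 5 N); the blade is clear after 50 mm.
- trap: Fixed blue box of the spark trap, 188 (x) by 220 (y) by 120 mm high, with a steel duct stub on it (100 mm across, top 170 mm up). Origin on the bench below where the finger hole is with the tray fully in; the box begins 82 mm from there in its +x. The tray comes out along the trap's own -x axis (roughly towards the robot).
- tray_hole (a point): Centre of the 44 mm round finger hole, on the top face of the tray's tongue (75 mm above the bench); moves with the tray, axes as the trap's. The tongue is a level steel plate 110 (x) by 80 (y) by 6 mm. The hole is 35 mm from its free end and 75 mm from the tray's upright front plate (194 mm wide, top 98 mm up). 69 mm free below the tongue.
- tray (a joint): How far the spark tray is out, in m: 0 fully in, 0.12 at its stop, growing towards the trap's -x. It starts 0 to 0.02 out, slides with about 3 N of friction and stays where it is left.
- hammer: Bystander: a hammer of 200 mm lying on the bench; origin on the bench under it, x along it.
- brush: Bystander: a brush of 180 mm lying on the bench; origin on the bench under it, x along it.
- flange: Bystander: a standing steel flange piece, foot 84 mm across, 75 mm high; origin under its centre.
- magnet: Bystander: a flat square grey welding magnet, 90 by 90 by 22 mm; origin under its centre.
There are look-alikes about, which are no part of the job. What is shaped like the part that bears key_grip but brown, pink or yellow is not meant.

How it is judged:
By the outcome, as a careful person would: the job done as asked, in the order asked, and still so for the second after the job is handed in, with the robot touching nothing.
It also fails if it takes over 51 s, if anything falls off the work surface, if the arm or the gripper's body presses on something with over 40 N, if the wrist force passes 120 N, or if a joint passes its speed limit or range.

ROBOT

A 6-joint arm with a two-finger parallel gripper is mounted at the origin on the work surface. World frame = base frame: x ahead of the robot, y to its left, z up, the work surface at z = 0. Lengths are in m, angles in degrees, forces in N, time in s.
With the tool pointing down it reaches from about 0.375 to 0.9 m from the base axis. Payload 3.1 kg.
Tool frame: the origin (TCP) lies at the very end of the fingers, on their centre line; the grasp point (between the pads) lies behind it (bot.grip_depth is the z of the grasp point in the tool frame, in m); z points along the fingers, y is the direction in which the jaws open and shut (so a half turn about z gives the same grasp; the last joint's range is limited). The gripper opens to 87 mm and grips with 3 to 60 N. Pads are 19 mm wide; open, the fingers measure 117 mm over their backs; the gripper's body (75 mm by 190 mm) begins 51 mm behind the grasp point.
Start: joints at [-73.654, 30.224, 82.088, -0, 67.689, -10.227], TCP at [0.28, -0.559, 0.223] pointing down, gripper open.
Joint ranges: [-176.69, 176.69], [-43.24, 126.21], [12.49, 139.97], [-82, 262], [0, 151.66], [-163.58, 163.58]. Speed limits (degrees/s): [159.86, 159.86, 180, 180, 180, 180].

INTERFACE

Orientations are given as a 3x3 rotation matrix whose columns are the frame's x, y, z axes.
In Python, from rig import bot, vision gives the robot as it stands. The module is installed in compiled form; this text tells all that it offers.
- The arm moves only by the shell command python3 -m jog 'ROWS'. ROWS is JSON, a list of rows, each a list of 3 entries, a list of its own where there are three numbers: the shift along the tool's x, y, z in mm, then the turn, a rotation vector about the tool's x, y, z in degrees, then the closure, from 0 (fully open) to 1 (shut). In form: [[[dx, dy, dz], [wx, wy, wz], fingers], ...]. A call has 1 to 12 rows; each row is the pose to reach, as a shift and turn from the pose commanded when the call began, along the tool's axes at that moment; what a row does not reach only later rows make up. A row lasts 1/12 s, in which the tool goes at most 41.7 mm and 7.16 degrees, less where a joint would pass 70% of its speed; a pose out of reach is approached as far as the arm can. A call with a gripper value outside its range is refused whole. The fingers move at their own pace and stop on an object; the grip force is fixed at half the most. Time passes only in rows, so rows that repeat a pose let the fingers close. It gives the time, the measured TCP pose, the force and the opening at its end, in the units of the state.
- bot.read_state(): the state, without advancing time (a new reading comes with each control period).
- vision.capture(name): name is "side" or "top" or "wrist"; returns the picture (480x640x3 uint8, red, green, blue); there is no depth.
- vision.camera_info(name): a dict with "intrinsics" (3x3 intrinsics, pixels), "camera_from_world" (4x4, takes a point from world to camera coordinates); the wrist camera has in their place "mount" (4x4, takes a point from camera to tool coordinates, whose origin is the TCP and whose axes are the flange's). Camera axes: x right, y up, looking along -z (the intrinsics and any distortion apply to the point x, -y, -z); pixel columns grow to the right and rows downward; lengths in m; the calibration is good to about 2 mm. A picture is of the moment at which its call begins: read the wrist's pose just before it. camera_info takes no time and is no camera call.
- bot.hand_in(): hands the job in, once; it reports no verdict.
The state is a dict: "time_s": time; "joint_positions": joint angles; "qvel": joint speeds; "tau": joint torques, N m; "position": TCP position; "tcp_rot": TCP orientation; "force": force on the tool from outside, world axes, zero at the start; "moment": the same for the moment, N m; "opening": opening from 0.0 (shut) to 1.0 (fully open).
Only numpy, scipy, OpenCV 4.12 (cv2) and the standard library are available. Lean on these libraries where they do the work, as an engineer would, in place of code of your own. Each camera call takes 0.05 s, during which the arm holds its last target. There are 200 camera calls.

## Working session

There is one attempt and no reset: what is moved stays moved. The work goes in short steps, Python scripts to look and compute and a shell command to move; the robot and the scene stay as the last step left them, time stands still between calls to the robot, and variables do not carry over. Pictures are saved under pics/ and viewed, about 8 in all and at most 12, crops included, and the job is handed in when it is done.

```bash
mkdir -p pics
cat > h.py <<'E'
import numpy as np, cv2
from rig import bot, vision
def snap(n,f):
    s=bot.read_state(); im=vision.capture(n); cv2.imwrite('pics/'+f,im[:,:,::-1]); return s,im
def cam(n,s=None):
    i=vision.camera_info(n); K=np.array(i['intrinsics'])
    if 'camera_from_world' in i: T=np.array(i['camera_from_world'])
    else:
        W=np.eye(4); W[:3,:3]=s['tcp_rot']; W[:3,3]=s['position']; T=np.linalg.inv(W@np.array(i['mount']))
    return K,T,i
def ray(K,T,u,v):
    d=np.linalg.inv(K)@[u,v,1]; d=np.array([d[0],-d[1],-d[2]]); R=T[:3,:3]
    return -R.T@T[:3,3], R.T@d
def at(K,T,u,v,z):
    o,d=ray(K,T,u,v); return o+d*(z-o[2])/d[2]
def proj(K,T,p):
    c=T[:3,:3]@np.array(p)+T[:3,3]; q=K@[c[0],-c[1],-c[2]]; return q[:2]/q[2]
E
python3 - <<'E'
from h import *
s,_=snap('top','top0.png'); snap('side','side0.png')
print(s, bot.grip_depth)
for n in('top','side','wrist'): print(n,vision.camera_info(n))
E
```

```text
{'time_s': 0.0, 'joint_positions': array([-7.36521572e+01,  3.02800037e+01,  8.21567536e+01, -1.65435095e-03,
        6.76863290e+01, -1.02275181e+01]), 'qvel': array([ 0.03177468,  0.03043557, -0.06711665,  0.06692572,  0.13596101,
       -0.02631926]), 'tau': array([-8.81493761e-04, -4.40043104e+01, -1.76592994e+01,  6.33865013e-02,
        5.83359227e-02, -1.48760337e-04]), 'position': array([ 0.27941875, -0.55825224,  0.22155844]), 'tcp_rot': array([[ 8.94341900e-01,  4.47383693e-01, -6.30298293e-04],
       [ 4.47383996e-01, -8.94339612e-01,  2.05388822e-03],
       [ 3.55175367e-04, -2.11886366e-03, -9.99997692e-01]]), 'force': array([-0.05576771, -0.25008828, -0.98576377]), 'moment': array([ 0.02454343, -0.00290119,  0.04183797]), 'opening': 1.0028628034023408} -0.0187
top {'intrinsics': array([[467.22920974,   0.        , 323.25311734],
       [  0.        , 467.22920974, 240.17217706],
       [  0.        ,   0.        ,   1.        ]]), 'camera_from_world': array([[-0.02818102, -0.99942852, -0.01866738,  0.0126603 ],
       [ 0.99663036, -0.02953142,  0.07652328, -0.5089456
[... 396 characters left out ...]
08064534, -0.74501691,  0.66215265, -0.13114638],
       [-0.06248268,  0.65923121,  0.74933979, -1.42182463],
       [ 0.        ,  0.        ,  0.        ,  1.        ]])}
wrist {'intrinsics': array([[363.35386628,   0.        , 317.31416559],
       [  0.        , 363.35386628, 242.78109692],
       [  0.        ,   0.        ,   1.        ]]), 'mount': array([[ 2.03080444e-04,  9.57661658e-01,  2.87896002e-01,
         7.86956506e-02],
       [ 9.99999979e-01, -1.82767665e-04, -9.74339851e-05,
         1.55281187e-04],
       [-4.06907116e-05,  2.87896016e-01, -9.57661674e-01,
        -1.61766123e-01],
       [ 0.00000000e+00,  0.00000000e+00,  0.00000000e+00,
         1.00000000e+00]])}
```

View pics/top0.png

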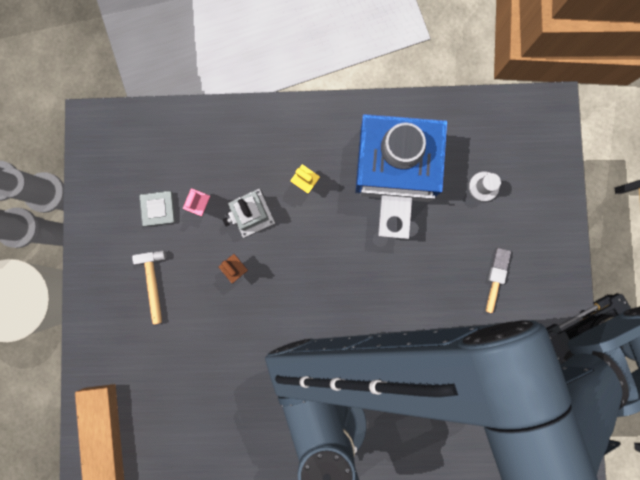

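View pics/side0.png

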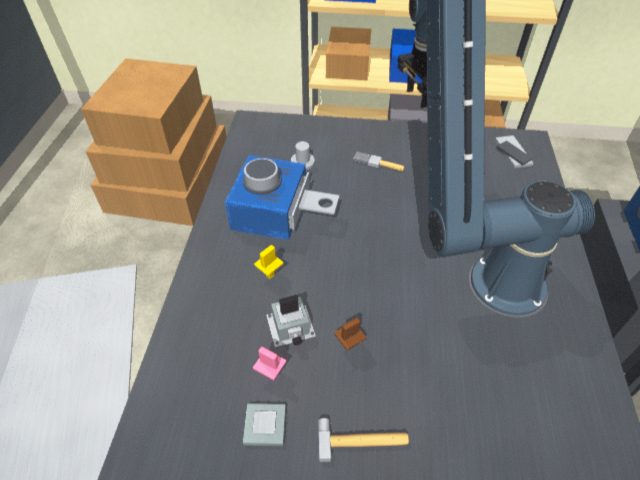

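The top view shows the black key in the isolator near (247,209), with the knob at (229,217). The tongue hole is at (394,223) and the blue trap above it. The brown, pink and yellow keys are decoys. Next I'll enlarge both regions.

Run:
```python
from h import *
im=cv2.imread('pics/top0.png')
a=cv2.resize(im[180:245,215:285],None,fx=5.7,fy=5.7,interpolation=cv2.INTER_CUBIC)
b=cv2.resize(im[110:250,350:460],None,fx=3.5,fy=3.5,interpolation=cv2.INTER_CUBIC)
c=np.zeros((500,800,3),np.uint8); c[:a.shape[0],:a.shape[1]]=a; c[:b.shape[0],405:405+b.shape[1]]=b
cv2.imwrite('pics/crop0.png',c)
K,T,_=cam('top')
print('grip',at(K,T,246,208.5,.127),'knob',at(K,T,229,217,.04),'hole',at(K,T,394.5,223.5,.075))
K,T,_=cam('side'); print('grip',at(K,T,290,300,.127),'hole',at(K,T,326,203,.075))
```

```text
grip [0.58921549 0.19444198 0.127     ] knob [0.57996239 0.25807965 0.04      ] hole [ 0.54406117 -0.19562604  0.075     ]
grip [0.58720312 0.20754876 0.127     ] hole [ 0.53681475 -0.19043181  0.075     ]
```

View pics/crop0.png

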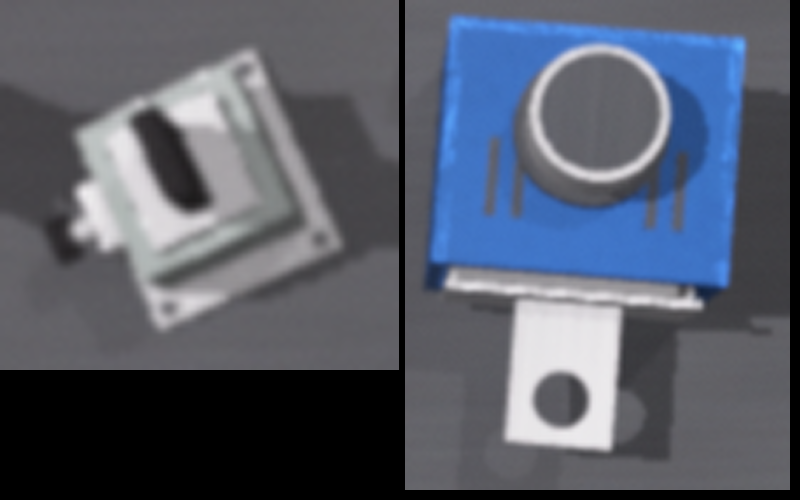

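Estimates so far: the key is at about (0.59, 0.20) with yaw about 26°, which the tool already nearly matches. I'll fly there at the present height, clear of the duct.

```bash
python3 -m jog '[[[308,-270,-10],[0,0,0],0],[[308,-270,-10],[0,0,0],0],[[308,-270,-10],[0,0,0],0],[[308,-270,-10],[0,0,0],0],[[308,-270,-10],[0,0,0],0],[[308,-270,-10],[0,0,0],0],[[308,-270,-10],[0,0,0],0],[[308,-270,-10],[0,0,0],0],[[308,-270,-10],[0,0,0],0],[[308,-270,-10],[0,0,0],0],[[308,-270,-10],[0,0,0],0],[[308,-270,-10],[0,0,0],0]]'
python3 -m jog '[[[308,-269,0],[0,0,0],0],[[308,-269,0],[0,0,0],0],[[308,-269,0],[0,0,0],0],[[308,-269,0],[0,0,0],0],[[308,-269,0],[0,0,0],0],[[308,-269,0],[0,0,0],0],[[308,-269,0],[0,0,0],0],[[308,-269,0],[0,0,0],0],[[308,-269,0],[0,0,0],0],[[308,-269,0],[0,0,0],0],[[308,-269,0],[0,0,0],0],[[308,-269,0],[0,0,0],0]]'
python3 - <<'E'
from h import *
s,im=snap('wrist','w1.png'); print(s['time_s'],s['position'],s['tcp_rot'],s['joint_positions'])
K,T,_=cam('wrist',s); print(proj(K,T,[.59,.2,.127]))
E
```

```text
time_s: 1.1
position: [0.4345, -0.1779, 0.2325]
tcp_rot: [[0.892, 0.451, -0.001], [0.451, -0.892, -0.0], [-0.0, -0.0, -1.0]]
force: [-0.8, 0.4, -0.1]
opening: 1.002
time_s: 2.1
position: [0.5903, 0.1985, 0.2317]
tcp_rot: [[0.894, 0.448, -0.0], [0.448, -0.894, -0.001], [-0.001, 0.001, -1.0]]
force: [-0.2, 0.0, 0.6]
opening: 1.003
2.1 [0.59027216 0.19847988 0.23169684] [[ 8.93794466e-01  4.48476599e-01 -4.40005905e-04]
 [ 4.48476038e-01 -8.93794314e-01 -9.83528127e-04]
 [-8.34364125e-04  6.81739892e-04 -9.99999420e-01]] [ 8.34387664e+00  2.95101201e+01  8.18196156e+01 -5.59154508e-02
  6.87033946e+01  7.17182236e+01]
[315.04578184 240.35783301]
```

View pics/w1.png

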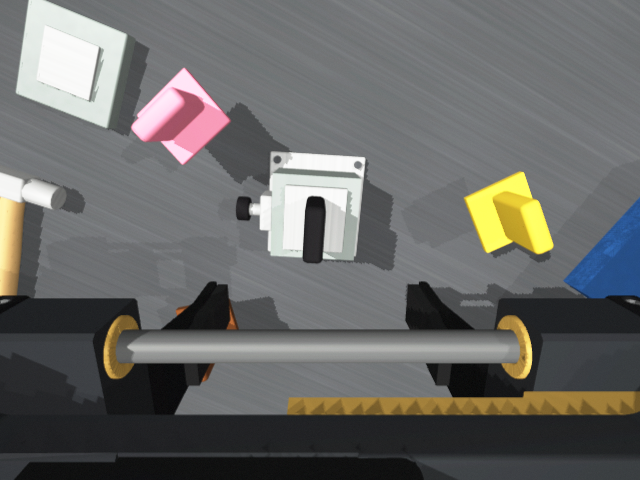

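The wrist view shows the black grip at (314,198)–(313,262), with the knob to its left at (243,208). I'll fit the grip box silhouette to get xy and yaw.

```bash
cat > fit.py <<'E'
from h import *
from scipy.optimize import minimize
import itertools
def box(x,y,a,dx,dy,z0,z1):
    c,s=np.cos(a),np.sin(a)
    return [[x+c*i*dx/2-s*j*dy/2,y+s*i*dx/2+c*j*dy/2,z] for i,j,z in itertools.product((-1,1),(-1,1),(z0,z1))]
def fit(m,K,T,x0,dims):
    S=4
    def cost(p):
        P=np.array([proj(K,T,q) for q in box(*p[:2],np.radians(p[2]),*dims)])
        h=cv2.convexHull((P*16).astype(np.int32)); r=np.zeros(m.shape,np.uint8)
        cv2.fillConvexPoly(r,h,255,cv2.LINE_AA,4); return np.abs(r.astype(float)-m).sum()/255
    ini=np.array([x0]+[np.array(x0)+d for d in np.diag([.01,.01,8])])
    r=minimize(cost,x0,method='Nelder-Mead',options=dict(initial_simplex=ini)); return r.x,r.fun,m.sum()/255
E
python3 - <<'E'
from fit import *
s=bot.read_state(); K,T,_=cam('wrist',s)
g=cv2.imread('pics/w1.png').max(2); m=np.zeros((480,640),np.uint8)
m[190:270,292:335]=(g[190:270,292:335]<70)*255
print(fit(m,K,T,[.59,.2,26],(.046,.016,.072,.127)))
# foot plate top corners, small thickness assumed ~8mm
a,b=at(K,T,272,152,.008),at(K,T,366,158,.008); print(a,b,np.degrees(np.arctan2(*(a-b)[1::-1]))-90, np.linalg.norm(a-b))
a,b=at(K,T,270,255,.064),at(K,T,355,261,.064); print(a,b,np.degrees(np.arctan2(*(a-b)[1::-1]))-90, np.linalg.norm(a-b))
E
```

```text
(array([ 0.59271492,  0.2016342 , 21.84845308]), np.float64(322.74117647058824), np.float64(1257.0))
[0.62255558 0.26567176 0.008     ] [0.66056483 0.17615545 0.008     ] 23.006416188119644 0.09725159127050172
[0.54002658 0.22286288 0.064     ] [0.5710136  0.14723458 0.064     ] 22.28027947829338 0.08173025192298337
```

Two estimates agree within 2 mm: (0.592, 0.201) with yaw 22.4°. I'll turn +4.2° about the tool z, go down 150 mm and close.

```bash
python3 -m jog '[[[3,-1.5,0],[0,0,4.2],0],[[3,-1.5,30],[0,0,4.2],0],[[3,-1.5,60],[0,0,4.2],0],[[3,-1.5,90],[0,0,4.2],0],[[3,-1.5,115],[0,0,4.2],0],[[3,-1.5,130],[0,0,4.2],0],[[3,-1.5,140],[0,0,4.2],0],[[3,-1.5,150],[0,0,4.2],0],[[3,-1.5,150],[0,0,4.2],0],[[3,-1.5,150],[0,0,4.2],0]]'
python3 - <<'E'
from h import *
s,im=snap('wrist','w2.png'); print(s['time_s'],s['position'],s['force'])
E
```

```text
time_s: 2.98
position: [0.5918, 0.2005, 0.0828]
tcp_rot: [[0.925, 0.38, 0.0], [0.38, -0.925, -0.0], [0.0, 0.0, -1.0]]
force: [0.1, -0.3, 0.2]
opening: 0.999
2.9833 [0.5917609  0.20045273 0.08283345] [ 0.13886645 -0.34689547  0.19556399]
```

View pics/w2.png

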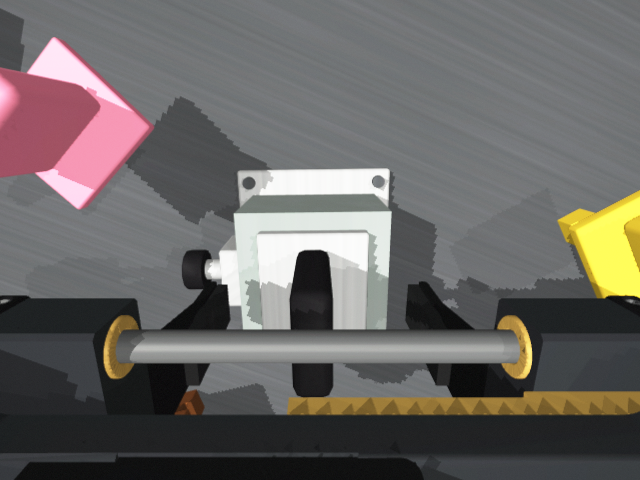

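Yaw is aligned and the grip at u≈312 sits between the fingers (midpoint about 317, so roughly 2 mm off). I'll shift −1.5 mm in y and close.

```bash
python3 -m jog '[[[0,-1.5,0],[0,0,0],0],[[0,-1.5,0],[0,0,0],0.5],[[0,-1.5,0],[0,0,0],1],[[0,-1.5,0],[0,0,0],1],[[0,-1.5,0],[0,0,0],1],[[0,-1.5,0],[0,0,0],1],[[0,-1.5,0],[0,0,0],1],[[0,-1.5,0],[0,0,0],1],[[0,-1.5,0],[0,0,0],1],[[0,-1.5,0],[0,0,0],1],[[0,-1.5,0],[0,0,0],1],[[0,-1.5,0],[0,0,0],1]]'
```

```text
time_s: 4.03
position: [0.5908, 0.2027, 0.0825]
tcp_rot: [[0.925, 0.381, -0.0], [0.381, -0.925, -0.0], [-0.0, -0.0, -1.0]]
force: [-0.3, 0.4, 0.1]
opening: 0.248
```

```bash
python3 -m jog '[[[0,0,0],[0,0,0],1],[[0,0,0],[0,0,0],1],[[0,0,0],[0,0,0],1],[[0,0,0],[0,0,0],1],[[0,0,0],[0,0,0],1],[[0,0,0],[0,0,0],1]]'
```

```text
time_s: 4.53
position: [0.5909, 0.2027, 0.0825]
tcp_rot: [[0.925, 0.381, 0.0], [0.381, -0.925, -0.0], [-0.0, 0.0, -1.0]]
force: [0.2, -0.5, -0.5]
opening: 0.18
```

Gripped at 15.7 mm. Now I'll pull slowly straight up.

```bash
python3 -m jog '[[[0,0,-1],[0,0,0],1],[[0,0,-2],[0,0,0],1],[[0,0,-3],[0,0,0],1],[[0,0,-4],[0,0,0],1],[[0,0,-5],[0,0,0],1],[[0,0,-6],[0,0,0],1],[[0,0,-7],[0,0,0],1],[[0,0,-8],[0,0,0],1],[[0,0,-9],[0,0,0],1],[[0,0,-10],[0,0,0],1],[[0,0,-11],[0,0,0],1],[[0,0,-12],[0,0,0],1]]'
python3 -m jog '[[[0,0,-2],[0,0,0],1],[[0,0,-4],[0,0,0],1],[[0,0,-8],[0,0,0],1],[[0,0,-12],[0,0,0],1],[[0,0,-17],[0,0,0],1],[[0,0,-22],[0,0,0],1],[[0,0,-28],[0,0,0],1],[[0,0,-34],[0,0,0],1],[[0,0,-40],[0,0,0],1],[[0,0,-48],[0,0,0],1],[[0,0,-56],[0,0,0],1],[[0,0,-64],[0,0,0],1]]'
```

```text
time_s: 5.53
position: [0.5903, 0.2014, 0.0908]
tcp_rot: [[0.925, 0.381, -0.002], [0.381, -0.925, -0.002], [-0.003, 0.001, -1.0]]
force: [6.1, -4.2, -25.9]
opening: 0.179
time_s: 6.53
position: [0.5909, 0.2032, 0.1598]
tcp_rot: [[0.925, 0.381, 0.001], [0.381, -0.925, 0.001], [0.001, -0.0, -1.0]]
force: [-0.5, -0.2, -2.0]
opening: 0.18
```

The key is free: the force is down to its weight. Next I'll get trap yaw and origin from the box corners in the top picture.

Run:
```python
from h import *
K,T,_=cam('top')
f=lambda x,y,z:at(K,T,(x-405)/3.5+350,y/3.5+110,z)
c=[f(*p,.12) for p in((450,17),(745,38),(728,287),(432,262))]
for a,b in((0,1),(3,2),(3,0),(2,1)):
    d=c[b]-c[a]; print(np.degrees(np.arctan2(d[1],d[0])),np.linalg.norm(d))
print('front mid',(c[2]+c[3])/2)
h=f(560,399,.075); print('hole',h)
s=bot.read_state(); R=s['tcp_rot']
yaw=np.radians(-4); tgt=h+[-.07*np.cos(yaw),-.07*np.sin(yaw),.115]; print(tgt,R.T@(tgt-s['position'])*1000)
```

```text
-96.16696237755295 0.22188011602243868
-96.71850803373523 0.2202921062774231
-6.084324634599087 0.18762444367848824
-6.567842683216897 0.189749455399864
front mid [ 0.63057762 -0.20713164  0.12      ]
hole [ 0.54272851 -0.1949983   0.075     ]
[ 0.47289902 -0.19011534  0.19      ] [-258.81876163  318.7922092   -30.50619344]
```

```bash
python3 -m jog '[[[0,0,-30],[0,0,0],1],[[-20,25,-30],[0,0,2.4],1],[[-45,56,-30],[0,0,5],1],[[-70,88,-30],[0,0,8],1],[[-95,119,-30],[0,0,11],1],[[-120,150,-30],[0,0,14],1],[[-145,180,-30],[0,0,17],1],[[-170,210,-30],[0,0,20],1],[[-195,240,-30],[0,0,23],1],[[-220,270,-30],[0,0,26],1],[[-242,297,-30],[0,0,28],1],[[-258,316,-30],[0,0,28.8],1]]'
python3 -m jog '[[[0,0,0],[0,0,0],1],[[0,0,0],[0,0,0],1],[[0,0,0],[0,0,0],1]]'
python3 - <<'E'
from h import *
s,im=snap('wrist','w3.png'); print(s['time_s'],s['position'],s['tcp_rot'][:,0],s['opening'])
K,T,_=cam('wrist',s); print(proj(K,T,[.5427,-.195,.075]))
E
```

```text
time_s: 7.53
position: [0.4721, -0.1907, 0.1896]
tcp_rot: [[0.993, -0.115, 0.002], [-0.115, -0.993, -0.002], [0.002, 0.001, -1.0]]
force: [-0.2, 0.3, -2.0]
opening: 0.181
time_s: 7.78
position: [0.4726, -0.1871, 0.1889]
tcp_rot: [[0.994, -0.112, 0.0], [-0.112, -0.994, 0.001], [0.0, -0.001, -1.0]]
force: [0.0, 0.2, -2.6]
opening: 0.182
7.7833 [ 0.47257113 -0.18709891  0.18894859] [ 9.93680520e-01 -1.12245093e-01  2.49696845e-04] 0.18178103786601338
[316.82997809 145.39899364]
```

View pics/w3.png

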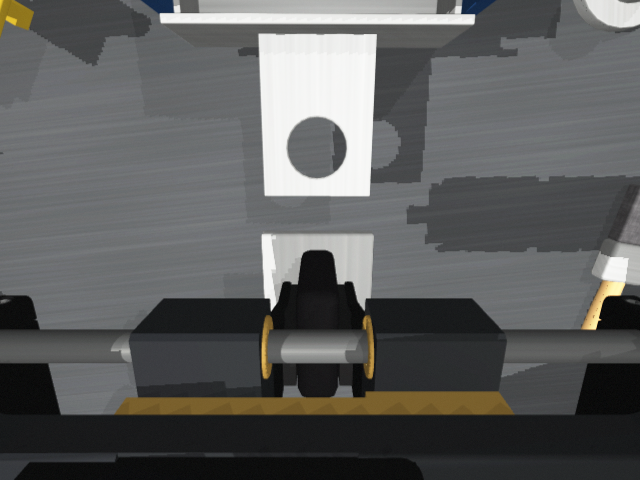

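The hole is at (317,147) against a prediction of (317,145), so it agrees. The collar's +x edge is at v≈234, u 262–374. I'll check where the key sits in the gripper against that edge.

Run:
```python
from h import *
s=bot.read_state(); K,T,_=cam('wrist',s); p=s['position'];R=s['tcp_rot']
for d in((.03,-.028,.0105),(.03,.028,.0105),(.03,-.028,.0185),(.023,-.008,-.0445),(.023,.008,-.0445)): print(d,proj(K,T,p+R@np.array(d)))
h=at(K,T,317,147.5,.075); print(h, R.T@(h-p)*1000)
```

```text
(0.03, -0.028, 0.0105) [259.69611664 237.07949463]
(0.03, 0.028, 0.0105) [373.3505098  237.09168899]
(0.03, -0.028, 0.0185) [262.05570157 232.83231342]
(0.023, -0.008, -0.0445) [293.61850036 298.61350999]
(0.023, 0.008, -0.0445) [338.90547579 298.61552588]
[ 0.54127626 -0.19434157  0.075     ] [ 69.05711476   0.18310573 113.84662775]
```

```bash
python3 -m jog '[[[25,0,0],[0,0,0],1],[[50,0,0],[0,0,0],1],[[67,0,0],[0,0,0],1],[[67,0,5],[0,0,0],1],[[67,0,15],[0,0,0],1],[[67,0,27],[0,0,0],1],[[67,0,39],[0,0,0],1],[[67,0,51],[0,0,0],1],[[67,0,63],[0,0,0],1],[[67,0,74],[0,0,0],1],[[67,0,82],[0,0,0],1],[[67,0,86],[0,0,0],1]]'
python3 -m jog '[[[0,0,2],[0,0,0],1],[[0,0,4],[0,0,0],1],[[0,0,6],[0,0,0],1],[[0,0,7],[0,0,0],1],[[0,0,8],[0,0,0],1],[[0,0,8],[0,0,0],1],[[0,0,8],[0,0,0],1]]'
python3 - <<'E'
from h import *
s,im=snap('side','s4.png'); print(s['force'],s['moment'])
K,T,_=cam('side'); u,v=proj(K,T,[.54,-.194,.08]).astype(int); print(u,v)
a=cv2.imread('pics/s4.png')[v-90:v+70,u-110:u+110]; cv2.imwrite('pics/s4c.png',cv2.resize(a,None,fx=3.5,fy=3.5,interpolation=cv2.INTER_CUBIC))
E
```

```text
time_s: 8.83
position: [0.5376, -0.194, 0.1009]
tcp_rot: [[0.994, -0.111, -0.003], [-0.111, -0.994, 0.002], [-0.003, -0.002, -1.0]]
force: [-0.1, 0.3, -1.7]
opening: 0.178
time_s: 9.42
position: [0.5393, -0.1952, 0.0948]
tcp_rot: [[0.994, -0.112, 0.0], [-0.112, -0.994, -0.0], [0.0, 0.0, -1.0]]
force: [-0.4, -0.1, -1.2]
opening: 0.184
[-0.36384182 -0.12886426 -1.24135437] [ 0.04545344  0.03295554 -0.08280512]
325 200
```

View pics/s4c.png

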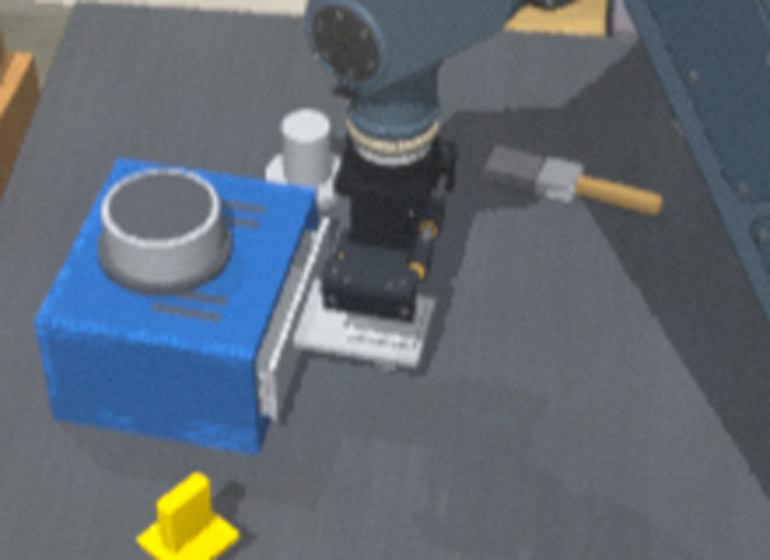

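The collar is down over the hole and the blade tip shows below the tongue at (390,368). I'll ease down to contact.

```bash
python3 -m jog '[[[0,0,0.5],[0,0,0],1],[[0,0,1],[0,0,0],1],[[0,0,1],[0,0,0],1],[[0,0,1],[0,0,0],1]]'; python3 -m jog '[[[0,0,0.5],[0,0,0],1],[[0,0,1],[0,0,0],1],[[0,0,1],[0,0,0],1],[[0,0,1],[0,0,0],1]]'
```

```text
time_s: 9.8
position: [0.5391, -0.1952, 0.0935]
tcp_rot: [[0.994, -0.112, -0.0], [-0.112, -0.994, 0.0], [-0.0, -0.0, -1.0]]
force: [-0.5, 0.4, -2.3]
opening: 0.177
time_s: 10.13
position: [0.5392, -0.1952, 0.0935]
tcp_rot: [[0.994, -0.112, 0.0], [-0.112, -0.994, -0.0], [0.0, 0.0, -1.0]]
force: [-2.1, 0.6, 4.3]
opening: 0.18
```

Contact is made (about 6 N net). I'll draw along −x.

```bash
python3 -m jog '[[[-2,0,0],[0,0,0],1],[[-5,0,0],[0,0,0],1],[[-9,0,0],[0,0,0],1],[[-13,0,0],[0,0,0],1],[[-18,0,0],[0,0,0],1],[[-23,0,0],[0,0,0],1],[[-28,0,0],[0,0,0],1],[[-33,0,0],[0,0,0],1],[[-38,0,0],[0,0,0],1],[[-43,0,0],[0,0,0],1],[[-47,0,0],[0,0,0],1],[[-50,0,0],[0,0,0],1]]'; python3 -m jog '[[[-2,0,0],[0,0,0],1],[[-5,0,0],[0,0,0],1],[[-9,0,0],[0,0,0],1],[[-13,0,0],[0,0,0],1],[[-18,0,0],[0,0,0],1],[[-23,0,0],[0,0,0],1],[[-28,0,0],[0,0,0],1],[[-33,0,0],[0,0,0],1],[[-38,0,0],[0,0,0],1],[[-43,0,0],[0,0,0],1],[[-47,0,0],[0,0,0],1],[[-50,0,0],[0,0,0],1]]'
```

```text
time_s: 11.13
position: [0.4904, -0.1906, 0.0936]
tcp_rot: [[0.994, -0.112, 0.003], [-0.112, -0.994, -0.002], [0.004, 0.002, -1.0]]
force: [2.5, -0.5, 7.5]
opening: 0.18
time_s: 12.13
position: [0.4405, -0.1848, 0.0935]
tcp_rot: [[0.994, -0.112, 0.003], [-0.112, -0.994, -0.002], [0.003, 0.002, -1.0]]
force: [3.3, 0.1, 8.2]
opening: 0.182
```

```bash
python3 -m jog '[[[-2,0,0],[0,0,0],1],[[-4,0,0],[0,0,0],1],[[-6,0,0],[0,0,0],1],[[-8,0,0],[0,0,0],1],[[-10,0,0],[0,0,0],1],[[-12,0,0],[0,0,0],1],[[-14,0,0],[0,0,0],1],[[-15,0,0],[0,0,0],1],[[-16,0,0],[0,0,0],1],[[-17,0,0],[0,0,0],1],[[-18,0,0],[0,0,0],1],[[-18,0,0],[0,0,0],1]]'; python3 -m jog '[[[-1,0,0],[0,0,0],1],[[-2,0,0],[0,0,0],1],[[-3,0,0],[0,0,0],1],[[-4,0,0],[0,0,0],1],[[-4,0,0],[0,0,0],1]]'
```

```text
time_s: 13.13
position: [0.4226, -0.1827, 0.0935]
tcp_rot: [[0.994, -0.112, 0.002], [-0.112, -0.994, -0.002], [0.003, 0.001, -1.0]]
force: [2.4, -0.6, 9.2]
opening: 0.182
time_s: 13.55
position: [0.42, -0.1831, 0.0936]
tcp_rot: [[0.994, -0.113, 0.005], [-0.113, -0.994, -0.004], [0.006, 0.003, -1.0]]
force: [4.4, -0.9, 7.4]
opening: 0.18
```

```bash
python3 -m jog '[[[-1,0,0],[0,0,0],1],[[-2,0,0],[0,0,0],1],[[-2,0,0],[0,0,0],1]]';  python3 -m jog '[[[-1,0,0],[0,0,0],1],[[-2,0,0],[0,0,0],1],[[-2,0,0],[0,0,0],1]]'
```

```text
time_s: 13.8
position: [0.4182, -0.1831, 0.0936]
tcp_rot: [[0.994, -0.113, 0.006], [-0.113, -0.994, -0.004], [0.006, 0.003, -1.0]]
force: [4.5, -1.2, 7.6]
opening: 0.18
time_s: 14.05
position: [0.4166, -0.1831, 0.0936]
tcp_rot: [[0.994, -0.113, 0.007], [-0.113, -0.994, -0.004], [0.007, 0.004, -1.0]]
force: [4.4, -1.4, 6.1]
opening: 0.181
```

The force isn't rising clearly, though a slight tilt is growing. I'll check the tray position and whether the key is tilting.

Run:
```python
from h import *
s,im=snap('side','s5.png'); s,iw=snap('wrist','w5.png'); print(s['position'],s['force'],s['moment'])
K,T,_=cam('side'); u,v=proj(K,T,[.45,-.19,.08]).astype(int); print(u,v)
a=cv2.resize(im[v-55:v+55,u-70:u+70,::-1],None,fx=4,fy=4,interpolation=cv2.INTER_CUBIC)[:,:390]
a=cv2.resize(im[v-55:v+55,u-50:u+50,::-1],(400,440),interpolation=cv2.INTER_CUBIC)
b=iw[0:440,120:520,::-1]
cv2.imwrite('pics/c5.png',np.hstack([a,b]))
```

```text
[ 0.41658629 -0.18311731  0.09361398] [ 5.0101007  -1.28786685  6.60293607] [ 0.03165952 -0.89551121 -0.05599708]
354 204
```

View pics/c5.png

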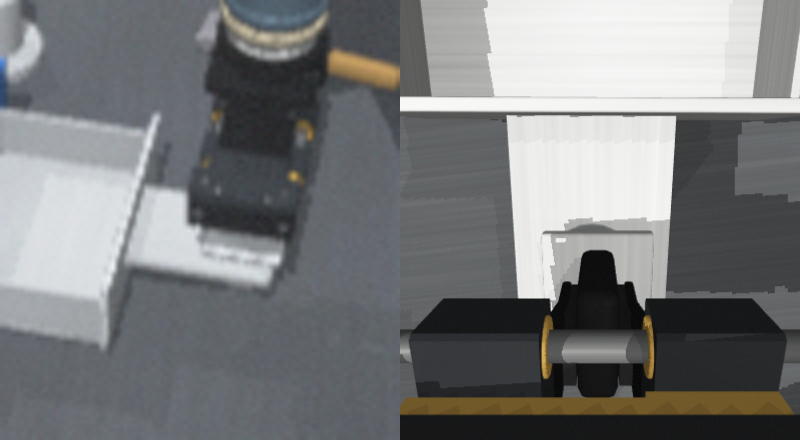

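Run:
```python
from h import *
s=bot.read_state(); K,T,_=cam('wrist',s); R=s['tcp_rot']; p=s['position']
o=np.array([.5491,-.198]); ax=np.array([np.cos(np.radians(-6.4)),np.sin(np.radians(-6.4))])
for n,u,v,z,off in(('plate',317,114,.098,.075),('holeedge',313,224,.075,.022)):
    q=at(K,T,u,v,z); print(n,q,'tray',-(q[:2]-o)@ax+off)
print('key', -(p[:2]-o)@ax)
for d in((.03,0,.0105),(.03,0,.0185)): print(proj(K,T,p+R@np.array(d)))
g=cv2.imread('pics/w3.png').astype(int)
# reference: same plate line with hole known before
i=cv2.imread('pics/w5.png'); print(i[90:125:3,317,1], i[215:240,313,1])
```

```text
plate [ 0.50252195 -0.19309981  0.098     ] tray 0.12183399425788115
holeedge [ 0.45127931 -0.18529877  0.075     ] tray 0.12062685738709311
key 0.1333385594805082
[316.52918494 237.08183211]
[316.55633618 232.83480045]
[242 241 242 242 244 243 244 204  88 227 227 227] [243 242 242 242 242 242 209 182 159 133 110 102 100  97  96  98  98 103
 123 153 165 174 180 180 180]
```

The tray reads about 0.121 out, close to the stop. I'll confirm with a firmer pull.

```bash
python3 -m jog '[[[-1,0,0],[0,0,0],1],[[-2,0,0],[0,0,0],1],[[-3,0,0],[0,0,0],1],[[-3,0,0],[0,0,0],1],[[-3,0,0],[0,0,0],1]]'
python3 - <<'E'
from h import *
s,i=snap('wrist','w6.png'); K,T,_=cam('wrist',s); R=s['tcp_rot']
print(s['position'],s['force'],s['moment'],R[2,0])
g=cv2.cvtColor(i,cv2.COLOR_RGB2GRAY); print(g[90:125:1,317],g[215:240,313])
E
```

```text
time_s: 14.57
position: [0.416, -0.1833, 0.0938]
tcp_rot: [[0.993, -0.114, 0.011], [-0.114, -0.993, -0.006], [0.012, 0.005, -1.0]]
force: [11.0, 1.4, 4.3]
opening: 0.177
[ 0.41596718 -0.18331516  0.09376697] [11.04388891  1.38809983  4.31587471] [ 4.27026137e-01 -2.00536734e+00 -1.65360433e-03] 0.012007274325307028
[243 243 242 242 243 200 207 237 243 244 244 244 244 243 244 244 244 244
 239 217 155 100  84  87 172 218 227 226 226 227 227 226 226 226 226] [241 242 241 242 241 207 180 158 127 107 101 102  98  99  99  98  99 102
 126 155 165 177 180 180 180]
```

It has stalled at x=0.416 with the pull force rising to 11 N, so the tray is at its stop. I'll relieve the load and then open.

```bash
python3 -m jog '[[[1,0,0],[0,0,0],1],[[2,0,0],[0,0,0],1],[[3,0,-0.5],[0,0,0],1],[[3,0,-0.5],[0,0,0],1],[[3,0,-0.5],[0,0,0],1]]'
```

```text
time_s: 15.03
position: [0.4162, -0.1827, 0.0936]
tcp_rot: [[0.994, -0.112, 0.005], [-0.112, -0.994, -0.004], [0.006, 0.003, -1.0]]
force: [6.9, -1.3, 3.7]
opening: 0.182
```

```bash
python3 -m jog '[[[1,0,0],[0,0,0],1],[[2,0,0],[0,0,0],1],[[2,0,0],[0,0,0],1],[[2,0,0],[0,0,0],1]]'
```

```text
time_s: 15.37
position: [0.4164, -0.1825, 0.0935]
tcp_rot: [[0.994, -0.111, 0.001], [-0.111, -0.994, -0.002], [0.002, 0.002, -1.0]]
force: [1.7, -3.5, 5.7]
opening: 0.179
```

Nearly unloaded. I'll open and wait for the fingers before rising.

```bash
python3 -m jog '[[[0,0,0],[0,0,0],0.75],[[0,0,0],[0,0,0],0.7],[[0,0,0],[0,0,0],0.6],[[0,0,0],[0,0,0],0.5],[[0,0,0],[0,0,0],0.4],[[0,0,0],[0,0,0],0.3],[[0,0,0],[0,0,0],0.2],[[0,0,0],[0,0,0],0.2],[[0,0,0],[0,0,0],0.2],[[0,0,0],[0,0,0],0.2]]'; python3 -m jog '[[[0,0,-5],[0,0,0],0.2],[[0,0,-15],[0,0,0],0.2],[[0,0,-30],[0,0,0],0.2],[[0,0,-45],[0,0,0],0.2],[[0,0,-60],[0,0,0],0.2],[[0,0,-80],[0,0,0],0.2],[[0,0,-100],[0,0,0],0.2],[[0,0,-120],[0,0,0],0.2],[[0,0,-135],[0,0,0],0.2],[[0,0,-135],[0,0,0],0.2],[[0,0,-135],[0,0,0],0.2]]'
python3 - <<'E'
from h import *
s,im=snap('side','s7.png'); s,iw=snap('wrist','w7.png'); print(s['time_s'],s['position'],s['force'])
K,T,_=cam('side'); u,v=proj(K,T,[.45,-.19,.08]).astype(int)
a=cv2.resize(im[v-55:v+55,u-50:u+50,::-1],(400,440),interpolation=cv2.INTER_CUBIC)
cv2.imwrite('pics/c7.png',np.hstack([a,iw[0:440,120:520,::-1]]))
E
```

```text
time_s: 16.2
position: [0.4159, -0.1813, 0.0931]
tcp_rot: [[0.994, -0.112, -0.0], [-0.112, -0.994, 0.0], [-0.0, -0.0, -1.0]]
force: [-0.1, -0.6, 0.0]
opening: 0.771
time_s: 17.12
position: [0.4162, -0.1815, 0.2288]
tcp_rot: [[0.994, -0.112, 0.002], [-0.112, -0.994, -0.001], [0.002, 0.001, -1.0]]
force: [-0.8, -0.4, 0.2]
opening: 0.801
17.1667 [ 0.4155852  -0.18101604  0.22794677] [-0.53566661  0.42965784 -0.85112495]
```

View pics/c7.png

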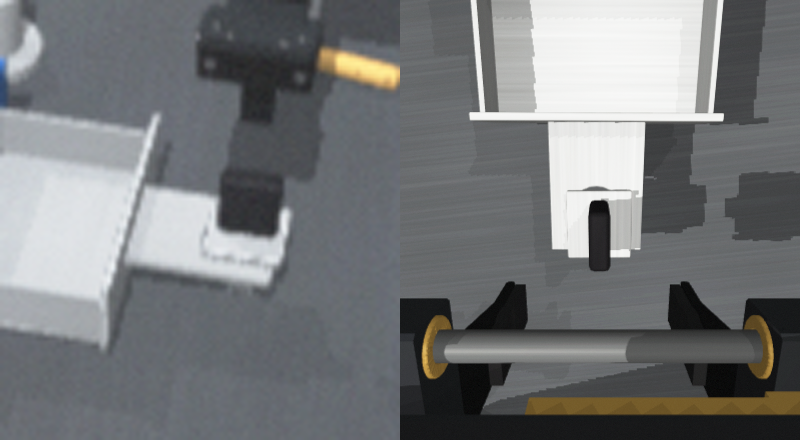

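The key stands upright in the hole, with its collar on the tongue and the gripper clear. I'll do a last tray check, then hand in.

Run:
```python
from h import *
s=bot.read_state(); K,T,_=cam('wrist',s)
o=np.array([.5491,-.198]); ax=np.array([np.cos(np.radians(-6.4)),np.sin(np.radians(-6.4))])
q=at(K,T,317,121,.098); print('tray',-(q[:2]-o)@ax+.075); q=at(K,T,315,187,.075); print('tray',-(q[:2]-o)@ax+.022)
bot.hand_in()
```

```text
tray 0.12211223528724918
tray 0.12244096802012847
the job is handed in; nothing more can be done
```

The job is done and handed in after about 17 s of robot time. I pulled the isolator key straight up out of its socket and lowered its blade into the finger hole until the collar met the tongue. I then drew the tray to its stop with the key only and let go.

- **Pulling the key:** the highest force I saw in the readings was about 27 N, taken at the end of each move rather than continuously.
- **At the stop:** the arm stalled and the pull force rose from about 5 N to 11 N. I relieved the load before opening the gripper.
- **Tray position:** two wrist-camera measurements put the tray 0.122 m out, against a stop at 0.12 m. The difference is within the calibration error.
- **Final picture:** the key stands upright in the finger hole with its collar on the tongue, and the gripper is about 8 cm above it, touching nothing.
- **Other things on the bench:** the arm and key were routed clear of them, and the wrist force showed no contact away from the key and tray. I did not take a last overall picture to confirm they are unmoved.

No check failed or disagreed.

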